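# Find the full sweet tin by weight and open it

### The arm

A 7-joint arm with a two-finger parallel gripper is mounted at the origin on the work surface. World frame = base frame: x ahead of the robot, y to its left, z up, the work surface at z = 0. Lengths are in m, angles in rad, forces in N, time in s.
With the tool pointing down it reaches from about 0.425 to 0.925 m from the base axis. Payload 6.8 kg.
Tool frame: the origin (TCP) lies on the mounting face of the last link; the fingertips stand 173 mm ahead of it and the grasp point (between the pads) lies 155 mm ahead of it; z points along the fingers, y is the line along which they close (so a half turn about z gives the same grasp; the last joint's range is limited). The gripper opens to 85 mm and grips with 20 to 120 N. Pads are 22 mm wide; open, the fingers measure 114 mm over their backs; the gripper's body (76 mm by 85 mm) begins 54 mm behind the grasp point. The pads swing forward as they close: fully open they stand 13 mm farther back than shut.
Start: joints at [1.057, 0.477, 0.022, 1.555, -0.011, 1.109, -0.083], TCP at [0.266, -0.62, 0.405] pointing down, gripper open.
Joint ranges: [-2.96, 2.96], [-0.34, 2.1], [-1.41, 1.46], [0.24, 2.44], [-1.37, 4.51], [0.17, 1.92], [-2.96, 2.96]. Speed limits (rad/s): [2.39, 2.39, 3.14, 3.14, 3.14, 3.14, 3.14].

### API

Orientations are given as a rotation vector (axis times angle).
In Python, from bench import r gives the robot as it stands.
- The arm moves only by the tool carry_out, never from a script. Its argument "moves" is a list of rows, each a list of 5 numbers: the shift along the tool's x, y, z in m, then the turn about the tool's z in rad, then the finger opening in m, from 0 to 0.0854. In form: [[dx, dy, dz, roll, claw], ...]. A call has exactly 8 rows; each row is the pose to reach, as a shift and turn from the pose commanded when the call began, along the tool's axes at that moment; what a row does not reach only later rows make up. A row lasts 1/10 s, in which the tool goes at most 50 mm and 8.59 degrees, less where a joint would pass 70% of its speed; a pose out of reach is approached as far as the arm can. A call with a gripper value outside its range is refused whole. The fingers move at their own pace and stop on an object; "force" is the grip in N (left out, the last holds). Time passes only in rows, so rows that repeat a pose let the fingers close, or fill a call up. It gives the time, the measured TCP pose, the force, the opening and the grip force at its end, in the units of the state.
- r.get_obs(): the state, without advancing time (a new reading comes with each control period).
- r.grab_frame(name): name is "scene" or "top" or "wrist"; returns the picture (384x512x3 uint8, red, green, blue); there is no depth.
- r.calibration(name): a dict with "fx", "fy", "cx", "cy" (pixels), "rvec" (rotation vector, rad) and "tvec" (3), from world to camera coordinates, as OpenCV has them. Camera axes: x right, y down, z forward; pixel columns grow to the right and rows downward; lengths in m; the calibration is good to about 2 mm. A picture is of the moment at which its call begins: read the wrist's pose just before it. calibration takes no time and is no camera call; for the wrist camera it gives the pose at the moment of the call.
- r.hand_in(): hands the job in; it is judged then, once.
The state is a dict: "clock": time; "joints": joint angles; "qvel": joint speeds; "tau": joint torques, N m; "tcp_pos": TCP position; "orientation": TCP orientation; "contact_force": force on the tool from outside, world axes, zero at the start; "moment": the same for the moment, N m; "grip_width": finger opening in m; "gripper_force": force on a finger pad.
Only numpy, scipy, OpenCV 4.12 (cv2) and the standard library are available. Lean on these libraries where they do the work, as an engineer would, in place of code of your own. Each camera call takes 0.05 s, during which the arm holds its last target. There are 200 camera calls.

### The job

Two look-alike closed sweet tins stand on the marble slab: lift the left one (the robot's left, greater y) about 5 cm clear of the slab to feel its weight and set it back, then do the same with the right one. Open only the heavier: pinch the two buttons on its lid's knob together, lift the lid off and lay it right way up on the cork mat. Both tins must finish upright on the slab, the lighter one closed, and do not push the other things on the counter about.

Things in the scene. Friction and masses are not known exactly. Their poses are not given: they have to be found in the camera images.
- tin_left: square sheet-steel sweet tin, the left one (greater y) of two that look alike: 62 x 62 mm outside, 100 mm tall, 3 mm walls; hidden contents, 2 mm play. Origin: centre of its underside; z up, x and y square to its sides. Grip it across its x faces, below the lid. Closed, a tin weighs 0.25 to 0.6 kg; the two differ by 0.15 kg or more
- tin_right: square sheet-steel sweet tin, the right one (smaller y) of two that look alike: 62 x 62 mm outside, 100 mm tall, 3 mm walls; hidden contents, 2 mm play. Origin: centre of its underside; z up, x and y square to its sides. Grip it across its x faces, below the lid. Closed, a tin weighs 0.25 to 0.6 kg; the two differ by 0.15 kg or more
- lid_left: lid of the left tin, 85 g: steel plate 58 x 58 x 5 mm on the tin's rim, black knob 32 x 32 mm reaching 28 mm above the plate's underside, 44 x 44 mm plug reaching 11 mm below it (2 mm play in the tin's mouth). Origin: centre of the plate's underside, 100 mm above the tin's when closed; axes as the tin's. Locked unless pinched: the tin comes up with it
- lid_right: lid of the right tin, 85 g: steel plate 58 x 58 x 5 mm on the tin's rim, black knob 32 x 32 mm reaching 28 mm above the plate's underside, 44 x 44 mm plug reaching 11 mm below it (2 mm play in the tin's mouth). Origin: centre of the plate's underside, 100 mm above the tin's when closed; axes as the tin's. Locked unless pinched: the tin comes up with it
- lid_left_pinch (a point): point midway between the two grey buttons of the left lid, 17 mm above the lid's origin. They stand out of the knob at +y and -y: 20 mm wide, 20 mm high, 48 mm over their outer faces. Pinched 6 mm in each, to their stops (36 mm over the faces; springs of 4 N rising to 8 N each), and held, they free the lid to lift straight off
- lid_right_pinch (a point): point midway between the two grey buttons of the right lid, 17 mm above the lid's origin. They stand out of the knob at +y and -y: 20 mm wide, 20 mm high, 48 mm over their outer faces. Pinched 6 mm in each, to their stops (36 mm over the faces; springs of 4 N rising to 8 N each), and held, they free the lid to lift straight off
- slab: fixed white marble slab 150 x 340 x 15 mm (x, y, z) on which both tins stand; origin: centre of its underside, on the counter; its top is 15 mm above
- mat: fixed square cork mat 140 x 140 x 5 mm for the lid; origin: centre of its underside, on the counter. A lid laid on it stands on its plug, its origin 16 mm above the counter
- jar_back: loose bystander: glass jar of sweets with brass lid, 76 mm wide, 120 mm tall, behind the slab; origin under its centre
- jar_mat: loose bystander: glass jar of sweets with brass lid, 72 mm wide, 110 mm tall, beyond the cork mat; origin under its centre
- scoop: loose bystander: steel spoon 160 mm long lying on the counter on the robot's side of the slab; origin under its middle, x along it
- bowl: loose bystander: white bowl 100 mm wide, 45 mm tall; origin under its centre
- bell: loose bystander: brass counter bell 72 mm wide, 46 mm tall; origin under its centre
- carton: loose bystander: cardboard box 90 x 60 x 50 mm; origin under its centre
Mind the look-alikes: they are no part of the job. What is shaped like the lid_left but pink is not meant.

How it is judged:
On the way, in this order (a step that is already met when the one before it is completed fails the run):
1. the left tin is lifted clear of the slab (30 mm or more), upright (z of tin_left in the frame of slab above 0.045 m and angle between tin_left's own z axis and vertical below 0.4 rad), for 0.3 s.
2. the left tin is back on the slab and the right tin is lifted clear of it (30 mm or more), upright (angle between tin_left's own z axis and vertical below 0.15 rad and z of tin_left in the frame of slab between 0.01 and 0.02 m and x of tin_left in the frame of slab between -0.075 and 0.075 m and y of tin_left in the frame of slab between -0.17 and 0.17 m and linear speed of tin_left below 0.02 m/s and z of tin_right in the frame of slab above 0.045 m and angle between tin_right's own z axis and vertical below 0.4 rad), for 0.3 s.
3. both tins stand on the slab and the lid of the heavier one is off (((distance between lid_left and tin_left above 0.13 m and contact force between tin_left and slab above 3.2 N and (angle between tin_left's own z axis and vertical below 0.15 rad and z of tin_left in the frame of slab between 0.01 and 0.02 m and x of tin_left in the frame of slab between -0.075 and 0.075 m and y of tin_left in the frame of slab between -0.17 and 0.17 m and linear speed of tin_left below 0.02 m/s) and (angle between tin_right's own z axis and vertical below 0.15 rad and z of tin_right in the frame of slab between 0.01 and 0.02 m and x of tin_right in the frame of slab between -0.075 and 0.075 m and y of tin_right in the frame of slab between -0.17 and 0.17 m and linear speed of tin_right below 0.02 m/s) and (z of lid_right in the frame of tin_right between 0.096 and 0.104 m and x of lid_right in the frame of tin_right between -0.006 and 0.006 m and y of lid_right in the frame of tin_right between -0.006 and 0.006 m)) or (distance between lid_right and tin_right above 0.13 m and contact force between tin_right and slab above 3.2 N and (angle between tin_right's own z axis and vertical below 0.15 rad and z of tin_right in the frame of slab between 0.01 and 0.02 m and x of tin_right in the frame of slab between -0.075 and 0.075 m and y of tin_right in the frame of slab between -0.17 and 0.17 m and linear speed of tin_right below 0.02 m/s) and (angle between tin_left's own z axis and vertical below 0.15 rad and z of tin_left in the frame of slab between 0.01 and 0.02 m and x of tin_left in the frame of slab between -0.075 and 0.075 m and y of tin_left in the frame of slab between -0.17 and 0.17 m and linear speed of tin_left below 0.02 m/s) and (z of lid_left in the frame of tin_left between 0.096 and 0.104 m and x of lid_left in the frame of tin_left between -0.006 and 0.006 m and y of lid_left in the frame of tin_left between -0.006 and 0.006 m)))), for 0.2 s.
At the end, for the whole second after the job is handed in: Both tins stand still and upright (within 0.15 rad) on the slab; the heavier is open, its lid lying right way up (within 0.2 rad) and still on the cork mat, its centre at most 50 mm from the mat's centre along either side of the mat; the lighter tin is closed, its lid seated and locked (((contact force between tin_left and slab above 3.2 N and (angle between tin_left's own z axis and vertical below 0.15 rad and z of tin_left in the frame of slab between 0.01 and 0.02 m and x of tin_left in the frame of slab between -0.075 and 0.075 m and y of tin_left in the frame of slab between -0.17 and 0.17 m and linear speed of tin_left below 0.02 m/s) and (angle between tin_right's own z axis and vertical below 0.15 rad and z of tin_right in the frame of slab between 0.01 and 0.02 m and x of tin_right in the frame of slab between -0.075 and 0.075 m and y of tin_right in the frame of slab between -0.17 and 0.17 m and linear speed of tin_right below 0.02 m/s) and (z of lid_right in the frame of tin_right between 0.096 and 0.104 m and x of lid_right in the frame of tin_right between -0.006 and 0.006 m and y of lid_right in the frame of tin_right between -0.006 and 0.006 m) and (z of lid_left in the frame of mat between 0.01 and 0.022 m and x of lid_left in the frame of mat between -0.05 and 0.05 m and y of lid_left in the frame of mat between -0.05 and 0.05 m and angle between lid_left's own z axis and vertical below 0.2 rad and linear speed of lid_left below 0.02 m/s)) or (contact force between tin_right and slab above 3.2 N and (angle between tin_right's own z axis and vertical below 0.15 rad and z of tin_right in the frame of slab between 0.01 and 0.02 m and x of tin_right in the frame of slab between -0.075 and 0.075 m and y of tin_right in the frame of slab between -0.17 and 0.17 m and linear speed of tin_right below 0.02 m/s) and (angle between tin_left's own z axis and vertical below 0.15 rad and z of tin_left in the frame of slab between 0.01 and 0.02 m and x of tin_left in the frame of slab between -0.075 and 0.075 m and y of tin_left in the frame of slab between -0.17 and 0.17 m and linear speed of tin_left below 0.02 m/s) and (z of lid_left in the frame of tin_left between 0.096 and 0.104 m and x of lid_left in the frame of tin_left between -0.006 and 0.006 m and y of lid_left in the frame of tin_left between -0.006 and 0.006 m) and (z of lid_right in the frame of mat between 0.01 and 0.022 m and x of lid_right in the frame of mat between -0.05 and 0.05 m and y of lid_right in the frame of mat between -0.05 and 0.05 m and angle between lid_right's own z axis and vertical below 0.2 rad and linear speed of lid_right below 0.02 m/s)))); the robot touches nothing.
It fails at once if a tin is tipped by more than 0.7 rad (angle between any of tin_left, tin_right's own z axis and vertical above 0.7 rad).
It fails at once if another thing on the counter is moved by more than 30 mm (distance of any of jar_back, jar_mat, scoop, bowl, bell, carton from where it was at the start of the episode above 0.03 m).
It also fails if it takes over 72 s, if anything falls off the work surface, if the arm or the gripper's body presses on something with over 40 N, if the wrist force passes 120 N, or if a joint passes its speed limit or range.

## Working session

There is one attempt and no reset: what is moved stays moved. The work goes in short steps, Python scripts to look and compute and a tool call to move; the robot and the scene stay as the last step left them, time stands still between calls to the robot, and variables do not carry over. Pictures are saved under pics/ and viewed, at most 10 in all, crops included, and the job is handed in when it is done.

Besides the shell and the picture viewer there is one more tool, called after "Emit:" by a JSON object that holds its "fn" and its "kwargs". carry_out: Moves the arm, as the interface text tells. Its arguments: {"type":"object","properties":{"moves":{"type":"array","items":{"type":"array","items":{"type":"number"}}},"force":{"type":"number"}},"required":["moves"]}

```bash
mkdir -p pics
python3 - <<'E'
from bench import r
import cv2,numpy as np
o=r.get_obs();print({k:np.round(v,3) for k,v in o.items()})
ims=[r.grab_frame(n) for n in("scene","top")]
for n in("scene","top","wrist"):print(n,r.calibration(n))
for n,i in zip(("scene","top"),ims): cv2.imwrite(f"pics/{n}0.png",i[:,:,::-1])
E
```

```text
{'clock': np.float64(0.0), 'joints': array([ 1.057,  0.478,  0.022,  1.556, -0.012,  1.109, -0.083]), 'qvel': array([-0.002, -0.001, -0.   ,  0.001,  0.001,  0.001, -0.001]), 'tau': array([ 1.0000e-03, -5.9645e+01,  1.6080e+00, -2.8120e+01,  1.2000e-02,
        9.0000e-03,  0.0000e+00]), 'tcp_pos': array([ 0.266, -0.62 ,  0.404]), 'orientation': array([-3.075e+00, -6.330e-01,  1.000e-03]), 'contact_force': array([ 0.581, -0.266,  0.433]), 'moment': array([-0.003,  0.006,  0.016]), 'gripper_force': np.float64(0.0), 'grip_width': np.float64(0.085)}
scene {'fx': 396.8469883243753, 'fy': 396.8469883243753, 'cx': 253.01454262733517, 'cy': 194.21852747271254, 'rvec': array([ 1.97827124,  1.16297724, -0.54275864]), 'tvec': array([-0.24738054, -0.21624311,  1.61976597])}
top {'fx': 354.7429480457056, 'fy': 354.7429480457056, 'cx': 257.1105160191197, 'cy': 197.513269955873, 'rvec': array([ 2.12911392, -2.14159177,  0.21754889]), 'tvec': array([-0.01461744,  0.54989254,  1.1124965 ])}
wrist {'fx': 285.3737819545469, 'fy': 285.3737819545469, 'cx': 255.49405690068738, 'cy': 192.124036634402, 'rvec': array([-2.39543757,  1.57633937,  0.25128679]), 'tvec': array([-0.67559875, -0.03933323,  0.37910658])}
```

View pics/scene0.png

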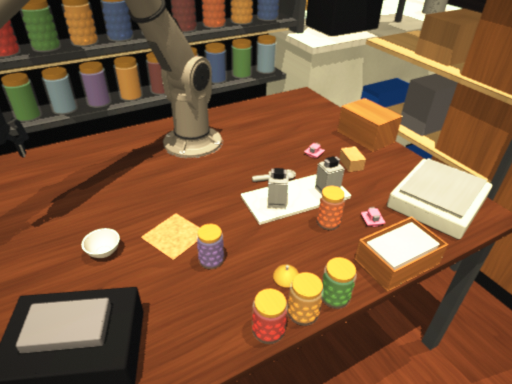

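View pics/top0.png

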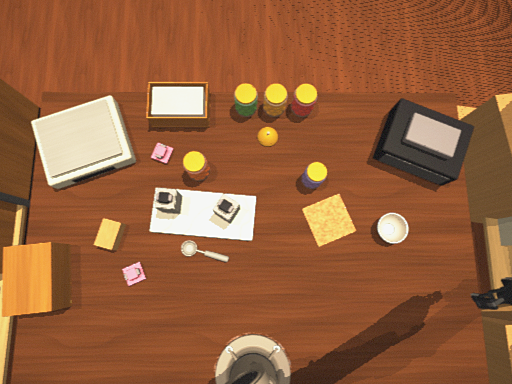

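The top view shows the left tin near (168,200), the right tin near (227,208), the mat at (328,220), the spoon at (205,250) and the back jar at (195,165). Next I'll measure them.

```bash
cat > h.py <<'E'
from bench import r
import cv2,numpy as np
from scipy.spatial.transform import Rotation as R
def ray(c,px,z):
    K=np.array([[c['fx'],0,c['cx']],[0,c['fy'],c['cy']],[0,0,1]])
    M=R.from_rotvec(c['rvec']).as_matrix(); C=-M.T@c['tvec']
    d=np.c_[np.atleast_2d(px),np.ones(len(np.atleast_2d(px)))]@np.linalg.inv(K).T@M
    return (C+d*((z-C[2])/d[:,2])[:,None])[:,:2]
def proj(c,p): 
    K=np.array([[c['fx'],0,c['cx']],[0,c['fy'],c['cy']],[0,0,1]])
    return cv2.projectPoints(np.atleast_2d(p).astype(float),c['rvec'],c['tvec'],K,None)[0][:,0]
E
python3 - <<'E'
from h import *
im=cv2.imread('pics/top0.png');c=r.calibration('top')
hsv=cv2.cvtColor(im,cv2.COLOR_BGR2HSV)
g=im.max(2)
# knob: dark neutral
def blobs(m,z,box,name,amin=20):
    x0,y0,x1,y1=box;mm=np.zeros_like(m);mm[y0:y1,x0:x1]=m[y0:y1,x0:x1]
    for k in cv2.findContours(mm,cv2.RETR_EXTERNAL,cv2.CHAIN_APPROX_NONE)[0]:
        if cv2.contourArea(k)<amin: continue
        w=ray(c,k[:,0].astype(float),z).astype(np.float32)
        rc=cv2.minAreaRect(w);print(name,np.round(k[:,0].mean(0)),np.round(rc[0],4),np.round(rc[1],4),round(rc[2],1))
blobs(((g<60)*255).astype(np.uint8),.143,(150,185,245,225),'knob',15)
blobs((((hsv[...,1]<60)&(g>120))*255).astype(np.uint8),.015,(140,180,265,250),'slab',500)
blobs((((hsv[...,0]<30)&(hsv[...,1]>80)&(g>190))*255).astype(np.uint8),.005,(295,185,365,255),'mat',500)
cv2.imwrite('pics/c1.png',cv2.resize(im[140:275,140:370],None,fx=3.45,fy=3.45,interpolation=cv2.INTER_CUBIC))
s=cv2.imread('pics/scene0.png');cv2.imwrite('pics/c2.png',cv2.resize(s[130:260,190:370],None,fx=4.4,fy=4.4,interpolation=cv2.INTER_CUBIC))
E
```

```text
slab [203. 214.] [0.5033 0.1628] [0.3403 0.1529] 84.6
mat [329. 219.] [ 0.4822 -0.26  ] [0.1415 0.1423] 22.0
```

View pics/c1.png

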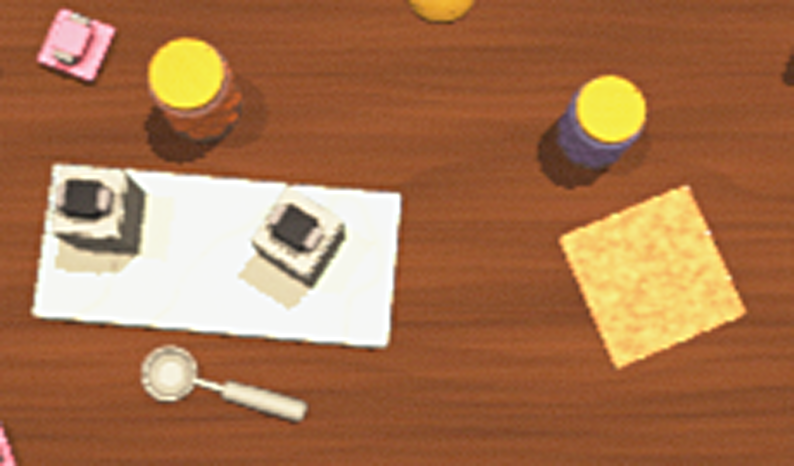

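The crop shows the left tin's knob at about px (164,198), nearly square to the slab. The right tin's knob is at about (226,206), turned roughly -33°. The jar is behind the left tin and the spoon is in front of the slab.

```bash
cat >> h.py <<'E'
def pose():
    o=r.get_obs();M=R.from_rotvec(o['orientation']).as_matrix();return o,M
def go(x,y,z,phi=None):
    o,M=pose();d=M.T@(np.array([x,y,z])-o['tcp_pos']);h=np.degrees(np.arctan2(M[1,0],M[0,0]))
    print('shift',np.round(d,4),'heading',round(h,2),'roll',None if phi is None else round(np.radians((h-phi+180)%360-180),4))
E
python3 - <<'E'
from h import *
c=r.calibration('top')
im=cv2.imread('pics/top0.png');g=im.max(2)
for x0,y0,x1,y1,n in((155,188,178,208,'L'),(214,196,240,216,'R')):
    big=cv2.resize(g[y0:y1,x0:x1],None,fx=8,fy=8,interpolation=cv2.INTER_CUBIC)
    for k in cv2.findContours(((big<110)*255).astype(np.uint8),cv2.RETR_EXTERNAL,cv2.CHAIN_APPROX_NONE)[0]:
        if cv2.contourArea(k)<1500:continue
        p=(k[:,0]+.5)/8-.5+[x0,y0];w=ray(c,p,.143).astype(np.float32);rc=cv2.minAreaRect(w);print(n,np.round(rc[0],4),np.round(rc[1],4),round(rc[2],1))
print(ray(c,[[164.3,197.7],[225.8,206.1]],.143))
print('jars',ray(c,[[194,161.5]],.12),ray(c,[[316.8,171.5]],.11))
w=r.calibration('wrist');M=R.from_rotvec(w['rvec']).as_matrix();C=-M.T@w['tvec'];o,T=pose()
print('wcam tool',T.T@(C-o['tcp_pos']),T.T@M.T)
go(.47,-.28,.43,60);go(.5,.16,.43,85)
E
```

```text
L [0.5339 0.2613] [0.0429 0.0337] 82.1
R [0.5075 0.0796] [0.0394 0.0321] 58.7
[[0.53327105 0.26232262]
 [0.5069711  0.07814381]]
jars [[0.65221415 0.18010194]] [[ 0.62168456 -0.20589644]]
wcam tool [0.08085966 0.0009879  0.03148495] [[ 8.41819047e-04 -9.50667932e-01 -3.10209244e-01]
 [ 9.99998872e-01  4.14428263e-04  1.44365278e-03]
 [-1.24387493e-03 -3.10210109e-01  9.50667208e-01]]
shift [ 0.3213 -0.232  -0.0258] heading 23.25 roll -0.6413
shift [ 0.5226 -0.6244 -0.0252] heading 23.25 roll -1.0777
```

Emit:
{"fn": "carry_out", "kwargs": {"moves": [[0.04, -0.03, -0.003, -0.08, 0.085], [0.08, -0.06, -0.006, -0.16, 0.085], [0.12, -0.09, -0.01, -0.24, 0.085], [0.16, -0.12, -0.013, -0.32, 0.085], [0.2, -0.15, -0.016, -0.4, 0.085], [0.24, -0.18, -0.02, -0.48, 0.085], [0.28, -0.21, -0.023, -0.56, 0.085], [0.32, -0.23, -0.026, -0.64, 0.085]]}}

```text
clock: 0.9
tcp_pos: [0.47, -0.2799, 0.4307]
orientation: [-2.718, -1.574, 0.001]
contact_force: [0.6, 0.4, -0.2]
grip_width: 0.0852
gripper_force: 0.0
```

Run:
```python
from h import *
print(pose()[0]['tcp_pos'],pose()[0]['joints'])
go(.50,.2,.43,82)
```

```text
[ 0.46998246 -0.27990479  0.43074889] [ 0.64443596  0.25723061 -0.2644914   1.8186572   0.07568237  1.07626121
 -0.16857934]
shift [ 0.4312 -0.2128  0.0008] heading 60.16 roll -0.3812
```

Emit:
{"fn": "carry_out", "kwargs": {"moves": [[0.045, -0.022, 0, -0.05, 0.085], [0.09, -0.044, 0, -0.1, 0.085], [0.135, -0.066, 0, -0.15, 0.085], [0.18, -0.088, 0, -0.2, 0.085], [0.225, -0.11, 0, -0.25, 0.085], [0.27, -0.132, 0, -0.3, 0.085], [0.315, -0.154, 0, -0.35, 0.085], [0.36, -0.176, 0, -0.38, 0.085]]}}

```text
clock: 1.7
tcp_pos: [0.4974, 0.1182, 0.4306]
orientation: [2.375, 2.056, -0.0]
contact_force: [1.6, -0.3, -0.2]
grip_width: 0.085
gripper_force: 0.0
```

Run:
```python
from h import *
c=r.calibration('wrist');f=r.grab_frame('wrist')
cv2.imwrite('pics/w1.png',f[:,:,::-1]);import json
json.dump({k:(v.tolist() if hasattr(v,'tolist') else v) for k,v in c.items()},open('w1.json','w'))
print(proj(c,[[.534,.262,.143],[.5075,.079,.143]]))
go(.534,.262,.33,82)
```

```text
[[273.42329474   6.47489214]
 [269.52770678 223.91548137]]
shift [0.1377 0.0193 0.1022] heading 82.44 roll 0.0076
```

View pics/w1.png

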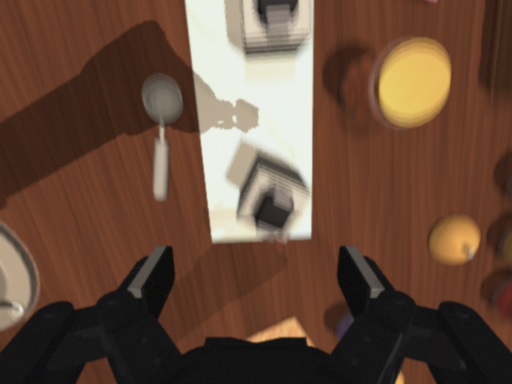

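The frame is blurred by the motion. It shows the left tin at the top edge, around (275,10), and the right tin near (272,210). I'll stop above the left tin and look again.

Emit:
{"fn": "carry_out", "kwargs": {"moves": [[0.04, 0.006, 0.01, 0, 0.085], [0.08, 0.012, 0.02, 0, 0.085], [0.12, 0.016, 0.03, 0, 0.085], [0.138, 0.019, 0.03, 0, 0.085], [0.138, 0.019, 0.03, 0, 0.085], [0.138, 0.019, 0.03, 0, 0.085], [0.138, 0.019, 0.03, 0, 0.085], [0.138, 0.019, 0.03, 0, 0.085]]}}

```text
clock: 2.55
tcp_pos: [0.5368, 0.2485, 0.4011]
orientation: [2.378, 2.051, -0.0]
contact_force: [-0.4, 0.8, 0.2]
grip_width: 0.085
gripper_force: 0.0
```

```bash
cat >> h.py <<'E'
def knob(guess,name,z=.143,th=60):
    c=r.calibration('wrist');im=r.grab_frame('wrist')[:,:,::-1].copy();cv2.imwrite(f'pics/{name}.png',im)
    u=proj(c,[*guess,z])[0]
    for lo in (th,th+25):
        m=((im.max(2)<lo)*255).astype(np.uint8)
        for k in cv2.findContours(m,cv2.RETR_EXTERNAL,cv2.CHAIN_APPROX_NONE)[0]:
            a=cv2.contourArea(k)
            if a<150 or a>20000 or np.hypot(*(k[:,0].mean(0)-u))>40:continue
            w=ray(c,k[:,0].astype(float),z).astype(np.float32);rc=cv2.minAreaRect(w);print(lo,'knob',np.round(k[:,0].mean(0)),np.round(rc[0],4),np.round(rc[1],4),round(rc[2],1))
    x,y=np.clip(u.astype(int),75,[436,308]);cv2.imwrite(f'pics/{name}c.png',cv2.resize(im[y-75:y+75,x-75:x+75],None,fx=4,fy=4,interpolation=cv2.INTER_CUBIC));print('crop origin',x-75,y-75)
E
python3 - <<'E'
from h import *
knob((.534,.262),'w2')
print(pose()[0]['tcp_pos'])
E
```

```text
60 knob [253. 174.] [0.5393 0.2693] [0.0325 0.0304] 85.7
85 knob [253. 173.] [0.5391 0.269 ] [0.0339 0.0313] 84.0
crop origin 172 108
[0.53672254 0.24878137 0.40106791]
```

View pics/w2c.png

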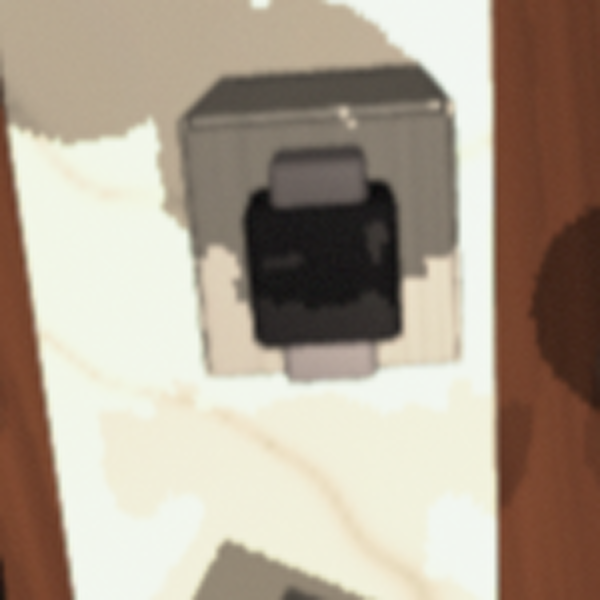

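The crop shows the left tin's rim corners at about (180,122), (455,100), (462,360) and (210,378) in crop pixels, with the knob at the centre.

Run:
```python
from h import *
c=r.calibration('wrist')
p=np.array([[180,122],[455,100],[462,360],[210,378]])/4+[172,108]
for z in(.115,.12):
  w=ray(c,p,z).astype(np.float32);print(np.round(w,4).tolist(),w.mean(0),cv2.minAreaRect(w))
go(.5385,.268,.33,85.5);go(.5385,.268,.25,85.5)
```

```text
[[0.5117999911308289, 0.2987000048160553], [0.5723999738693237, 0.2946000099182129], [0.5672000050544739, 0.23420000076293945], [0.5074999928474426, 0.23839999735355377]] [0.5397289 0.2664969] ((0.539966344833374, 0.26650717854499817), (0.060671184211969376, 0.060817934572696686), 85.97154235839844)
[[0.512499988079071, 0.2992999851703644], [0.5720000267028809, 0.2953000068664551], [0.5669000148773193, 0.23600000143051147], [0.5083000063896179, 0.2401999980211258]] [0.53992647 0.26768985] ((0.5401592254638672, 0.2676999568939209), (0.059479374438524246, 0.059623174369335175), 85.97151184082031)
shift [ 0.0193 -0.0011  0.0711] heading 81.57 roll -0.0686
shift [ 0.0194 -0.0012  0.1511] heading 81.57 roll -0.0686
```

Emit:
{"fn": "carry_out", "kwargs": {"moves": [[0.01, -0.001, 0.02, -0.04, 0.085], [0.018, -0.002, 0.04, -0.076, 0.085], [0.018, -0.002, 0.06, -0.076, 0.085], [0.018, -0.002, 0.08, -0.076, 0.085], [0.018, -0.002, 0.08, -0.076, 0.085], [0.018, -0.002, 0.08, -0.076, 0.085], [0.018, -0.002, 0.08, -0.076, 0.085], [0.018, -0.002, 0.08, -0.076, 0.085]]}}

```text
clock: 3.4
tcp_pos: [0.5375, 0.2685, 0.322]
orientation: [2.297, 2.143, 0.003]
contact_force: [1.3, 0.4, 0.9]
grip_width: 0.085
gripper_force: 0.0
```

Run:
```python
from h import *
print(pose()[0]['tcp_pos'])
go(.5395,.267,.25,86)
```

```text
[0.53751667 0.26847408 0.32204003]
shift [-0.0014  0.0019  0.072 ] heading 86.03 roll 0.0005
```

Emit:
{"fn": "carry_out", "kwargs": {"moves": [[-0.001, 0.002, 0.012, 0, 0.085], [-0.001, 0.002, 0.024, 0, 0.085], [-0.001, 0.002, 0.036, 0, 0.085], [-0.001, 0.002, 0.048, 0, 0.085], [-0.001, 0.002, 0.06, 0, 0.085], [-0.001, 0.002, 0.07, 0, 0.085], [-0.001, 0.002, 0.07, 0, 0.085], [-0.001, 0.002, 0.07, 0, 0.085]]}}

```text
clock: 4.2
tcp_pos: [0.5391, 0.2674, 0.2505]
orientation: [-2.296, -2.144, 0.0]
contact_force: [-0.5, -0.1, -0.2]
grip_width: 0.0853
gripper_force: 0.0
```

Emit:
{"fn": "carry_out", "kwargs": {"moves": [[0, 0, 0, 0, 0.06], [0, 0, 0, 0, 0.055], [0, 0, 0, 0, 0.055], [0, 0, 0, 0, 0.055], [0, 0, 0, 0, 0.055], [0, 0, 0, 0, 0.055], [0, 0, 0, 0, 0.055], [0, 0, 0, 0, 0.055]], "force": 40}}

```text
clock: 5.0
tcp_pos: [0.5391, 0.2676, 0.2515]
orientation: [2.296, 2.143, 0.002]
contact_force: [-1.5, -1.1, 6.5]
grip_width: 0.0619
gripper_force: 44.8
```

Gripped at 61.9 mm. Now lift 50 mm.

Emit:
{"fn": "carry_out", "kwargs": {"moves": [[0, 0, -0.01, 0, 0.055], [0, 0, -0.025, 0, 0.055], [0, 0, -0.04, 0, 0.055], [0, 0, -0.05, 0, 0.055], [0, 0, -0.05, 0, 0.055], [0, 0, -0.05, 0, 0.055], [0, 0, -0.05, 0, 0.055], [0, 0, -0.05, 0, 0.055]]}}

```text
clock: 5.8
tcp_pos: [0.5389, 0.2671, 0.3]
orientation: [-2.296, -2.143, 0.002]
contact_force: [0.1, -0.2, -2.6]
grip_width: 0.0616
gripper_force: 44.7
```

Emit:
{"fn": "carry_out", "kwargs": {"moves": [[0, 0, 0, 0, 0.055], [0, 0, 0, 0, 0.055], [0, 0, 0, 0, 0.055], [0, 0, 0, 0, 0.055], [0, 0, 0, 0, 0.055], [0, 0, 0, 0, 0.055], [0, 0, 0, 0, 0.055], [0, 0, 0, 0, 0.055]]}}

```text
clock: 6.6
tcp_pos: [0.5391, 0.2672, 0.3007]
orientation: [2.297, 2.143, 0.0]
contact_force: [-0.3, -0.1, -2.8]
grip_width: 0.0615
gripper_force: 44.7
```

Run:
```python
from h import *
for i in range(4):
    r.grab_frame('wrist');o=r.get_obs();print(o['contact_force'],o['tau'][[1,3]],o['tcp_pos'],o['moment'])
```

```text
[-0.30045036  0.19366987 -2.16382957] [-56.5131104  -24.22867656] [0.5390828  0.26722863 0.30071017] [-0.03527603 -0.0234039   0.03982975]
[ 0.17755889 -0.59820659 -2.27120719] [-56.51368618 -24.22867477] [0.53909134 0.267201   0.30071342] [-0.00267054 -0.03283567 -0.00110031]
[ 0.49764873  0.14837178 -3.09864089] [-56.51641488 -24.22841191] [0.53906895 0.2672328  0.30072405] [-0.01781973 -0.03723468  0.02885272]
[-0.33627741 -0.13203152 -3.57834728] [-56.51621819 -24.22903597] [0.53909235 0.26720283 0.30069927] [0.02690704 0.00943335 0.05156605]
```

Emit:
{"fn": "carry_out", "kwargs": {"moves": [[0, 0, 0.012, 0, 0.055], [0, 0, 0.024, 0, 0.055], [0, 0, 0.036, 0, 0.055], [0, 0, 0.044, 0, 0.055], [0, 0, 0.047, 0, 0.055], [0, 0, 0.049, 0, 0.055], [0, 0, 0.0495, 0, 0.055], [0, 0, 0.0495, 0, 0.055]]}}

```text
clock: 7.6
tcp_pos: [0.5393, 0.2675, 0.2515]
orientation: [2.297, 2.143, 0.002]
contact_force: [0.0, 0.1, -2.9]
grip_width: 0.0616
gripper_force: 44.8
```

Emit:
{"fn": "carry_out", "kwargs": {"moves": [[0, 0, 0, 0, 0.085], [0, 0, 0, 0, 0.085], [0, 0, 0, 0, 0.085], [0, 0, 0, 0, 0.085], [0, 0, 0, 0, 0.085], [0, 0, 0, 0, 0.085], [0, 0, 0, 0, 0.085], [0, 0, 0, 0, 0.085]]}}

```text
clock: 8.4
tcp_pos: [0.5391, 0.2672, 0.2512]
orientation: [2.297, 2.143, 0.0]
contact_force: [0.6, 0.1, 1.2]
grip_width: 0.0849
gripper_force: 0.0
```

Run:
```python
from h import *
print(pose()[0]['tcp_pos'])
go(.51,.08,.40,59)
```

```text
[0.53911868 0.26720878 0.25122028]
shift [-0.1888 -0.0161 -0.1488] heading 86.04 roll 0.472
```

Emit:
{"fn": "carry_out", "kwargs": {"moves": [[0, 0, -0.04, 0, 0.085], [0, 0, -0.08, 0, 0.085], [-0.03, -0.003, -0.11, 0.1, 0.085], [-0.07, -0.006, -0.13, 0.22, 0.085], [-0.11, -0.01, -0.149, 0.34, 0.085], [-0.15, -0.013, -0.149, 0.44, 0.085], [-0.189, -0.016, -0.149, 0.472, 0.085], [-0.189, -0.016, -0.149, 0.472, 0.085]]}}

```text
clock: 9.2
tcp_pos: [0.5096, 0.0739, 0.4001]
orientation: [2.739, 1.533, -0.004]
contact_force: [-0.3, 0.5, 0.0]
grip_width: 0.0845
gripper_force: 0.0
```

Emit:
{"fn": "carry_out", "kwargs": {"moves": [[0, 0, 0, 0, 0.085], [0, 0, 0, 0, 0.085], [0, 0, 0, 0, 0.085], [0, 0, 0, 0, 0.085], [0, 0, 0, 0, 0.085], [0, 0, 0, 0, 0.085], [0, 0, 0, 0, 0.085], [0, 0, 0, 0, 0.085]]}}

```text
clock: 10.0
tcp_pos: [0.5101, 0.0798, 0.4002]
orientation: [-2.734, -1.547, 0.0]
contact_force: [0.5, 0.2, -0.2]
grip_width: 0.0846
gripper_force: 0.0
```

Run:
```python
from h import *
print(pose()[0]['tcp_pos'])
knob((.51,.08),'w3')
```

```text
[0.51008664 0.07982226 0.4001663 ]
60 knob [255. 192.] [0.5143 0.0837] [0.0335 0.0307] 56.8
85 knob [256. 185.] [0.5167 0.0866] [0.0419 0.0314] 57.9
crop origin 178 124
```

View pics/w3c.png

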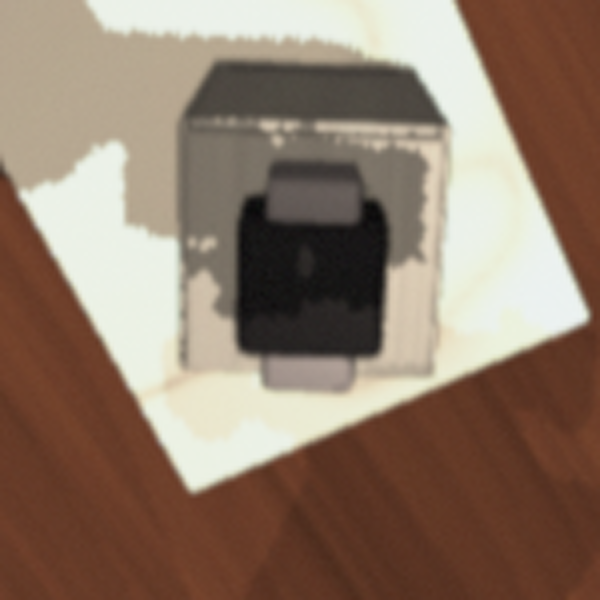

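The crop shows the right tin almost square to the tool. Its rim corners are at about (180,124), (448,126), (436,374) and (181,366).

Run:
```python
from h import *
c=r.calibration('wrist')
p=np.array([[180,124],[448,126],[436,374],[181,366]])/4+[178,124]
for z in(.115,.12):
  w=ray(c,p,z).astype(np.float32);print(w.mean(0),cv2.minAreaRect(w))
go(.5143,.0837,.25,58)
```

```text
[0.51303136 0.08049645] ((0.5125933289527893, 0.08037196099758148), (0.06033392995595932, 0.06136668100953102), 58.46152877807617)
[0.51381    0.08182129] ((0.5133805274963379, 0.08169925212860107), (0.059144869446754456, 0.06015728414058685), 58.4615364074707)
shift [0.0055 0.0016 0.1502] heading 59.0 roll 0.0175
```

Emit:
{"fn": "carry_out", "kwargs": {"moves": [[0.004, 0.002, 0.025, 0.012, 0.085], [0.004, 0.002, 0.055, 0.012, 0.085], [0.004, 0.002, 0.085, 0.012, 0.085], [0.004, 0.002, 0.105, 0.012, 0.085], [0.004, 0.002, 0.125, 0.012, 0.085], [0.004, 0.002, 0.14, 0.012, 0.085], [0.004, 0.002, 0.149, 0.012, 0.085], [0.004, 0.002, 0.149, 0.012, 0.085]]}}

```text
clock: 10.85
tcp_pos: [0.5135, 0.0821, 0.2503]
orientation: [-2.743, -1.53, 0.003]
contact_force: [0.2, -1.2, 1.1]
grip_width: 0.085
gripper_force: 0.0
```

Emit:
{"fn": "carry_out", "kwargs": {"moves": [[0, 0, 0, 0, 0.085], [0, 0, 0, 0, 0.06], [0, 0, 0, 0, 0.055], [0, 0, 0, 0, 0.055], [0, 0, 0, 0, 0.055], [0, 0, 0, 0, 0.055], [0, 0, 0, 0, 0.055], [0, 0, 0, 0, 0.055]], "force": 40}}

```text
clock: 11.65
tcp_pos: [0.5139, 0.0825, 0.2521]
orientation: [2.743, 1.531, 0.001]
contact_force: [-3.3, 0.9, 5.6]
grip_width: 0.0616
gripper_force: 43.1
```

Emit:
{"fn": "carry_out", "kwargs": {"moves": [[0, 0, -0.01, 0, 0.055], [0, 0, -0.025, 0, 0.055], [0, 0, -0.04, 0, 0.055], [0, 0, -0.05, 0, 0.055], [0, 0, -0.05, 0, 0.055], [0, 0, -0.05, 0, 0.055], [0, 0, -0.05, 0, 0.055], [0, 0, -0.05, 0, 0.055]]}}

```text
clock: 12.45
tcp_pos: [0.5136, 0.0821, 0.3005]
orientation: [-2.743, -1.53, 0.002]
contact_force: [0.0, 0.3, -5.3]
grip_width: 0.0617
gripper_force: 46.1
```

Emit:
{"fn": "carry_out", "kwargs": {"moves": [[0, 0, 0, 0, 0.055], [0, 0, 0, 0, 0.055], [0, 0, 0, 0, 0.055], [0, 0, 0, 0, 0.055], [0, 0, 0, 0, 0.055], [0, 0, 0, 0, 0.055], [0, 0, 0, 0, 0.055], [0, 0, 0, 0, 0.055]]}}

```text
clock: 13.25
tcp_pos: [0.5139, 0.0822, 0.3012]
orientation: [2.743, 1.531, 0.0]
contact_force: [0.3, 0.2, -5.3]
grip_width: 0.0615
gripper_force: 46.1
```

Run:
```python
from h import *
for i in range(4):
    r.grab_frame('wrist');o=r.get_obs();print(o['contact_force'],o['tcp_pos'])
```

```text
[ 0.24130906 -0.48443234 -5.09491816] [0.51387822 0.08216907 0.30124002]
[-0.4005079  -0.47233051 -4.90426863] [0.51386201 0.08214611 0.30122964]
[ 0.03171639 -0.2599813  -5.43405215] [0.51384776 0.08218907 0.30123282]
[ 1.12526809 -0.12213354 -5.74716266] [0.51386032 0.08220059 0.30122545]
```

Emit:
{"fn": "carry_out", "kwargs": {"moves": [[0, 0, 0.012, 0, 0.055], [0, 0, 0.024, 0, 0.055], [0, 0, 0.036, 0, 0.055], [0, 0, 0.044, 0, 0.055], [0, 0, 0.047, 0, 0.055], [0, 0, 0.049, 0, 0.055], [0, 0, 0.05, 0, 0.055], [0, 0, 0.05, 0, 0.055]]}}

```text
clock: 14.25
tcp_pos: [0.5134, 0.0825, 0.2522]
orientation: [2.743, 1.531, -0.002]
contact_force: [-6.5, -1.5, 7.1]
grip_width: 0.0616
gripper_force: 47.4
```

Emit:
{"fn": "carry_out", "kwargs": {"moves": [[0, 0, 0, 0, 0.085], [0, 0, 0, 0, 0.085], [0, 0, 0, 0, 0.085], [0, 0, 0, 0, 0.085], [0, 0, 0, 0, 0.085], [0, 0, 0, 0, 0.085], [0, 0, 0, 0, 0.085], [0, 0, 0, 0, 0.085]]}}

```text
clock: 15.05
tcp_pos: [0.5139, 0.0822, 0.2512]
orientation: [-2.743, -1.531, -0.0]
contact_force: [-0.2, -0.4, -0.0]
grip_width: 0.085
gripper_force: 0.0
```

Run:
```python
from h import *
print(pose()[0]['tcp_pos'],pose()[0]['joints'])
go(.5137,.082,.40,148.3)
```

```text
[0.51387375 0.08220026 0.25118103] [ 0.06811634  0.46867895 -0.42847181  2.0261397   0.29362419  0.70535608
 -1.09816547]
shift [-0.0003 -0.     -0.1488] heading 58.31 roll -1.5706
```

Emit:
{"fn": "carry_out", "kwargs": {"moves": [[0, 0, -0.04, 0, 0.085], [0, 0, -0.08, 0, 0.085], [0, 0, -0.12, -0.14, 0.085], [0, 0, -0.149, -0.28, 0.085], [0, 0, -0.149, -0.42, 0.085], [0, 0, -0.149, -0.56, 0.085], [0, 0, -0.149, -0.7, 0.085], [0, 0, -0.149, -0.84, 0.085]]}}

```text
clock: 15.85
tcp_pos: [0.5137, 0.0821, 0.4003]
orientation: [1.874, 2.522, -0.0]
contact_force: [0.4, 0.6, 0.8]
grip_width: 0.085
gripper_force: 0.0
```

Emit:
{"fn": "carry_out", "kwargs": {"moves": [[0, 0, 0, -0.14, 0.085], [0, 0, 0, -0.28, 0.085], [0, 0, 0, -0.42, 0.085], [0, 0, 0, -0.56, 0.085], [0, 0, 0, -0.7, 0.085], [0, 0, 0, -0.73, 0.085], [0, 0, 0, -0.73, 0.085], [0, 0, 0, -0.73, 0.085]]}}

```text
clock: 16.65
tcp_pos: [0.5138, 0.0821, 0.4002]
orientation: [-0.863, -3.021, 0.0]
contact_force: [0.3, 0.1, -0.2]
grip_width: 0.0851
gripper_force: 0.0
```

Run:
```python
from h import *
print(pose()[0]['tcp_pos'])
knob((.514,.082),'w4');go(.5137,.082,.40,148.3)
```

```text
[0.5138324  0.08213326 0.40017629]
60 knob [252. 193.] [0.5097 0.0812] [0.0404 0.0334] 58.2
85 knob [252. 192.] [0.5103 0.0814] [0.043  0.0343] 58.2
crop origin 180 122
shift [-0.     -0.0002  0.0002] heading 148.15 roll -0.0027
```

View pics/w4c.png

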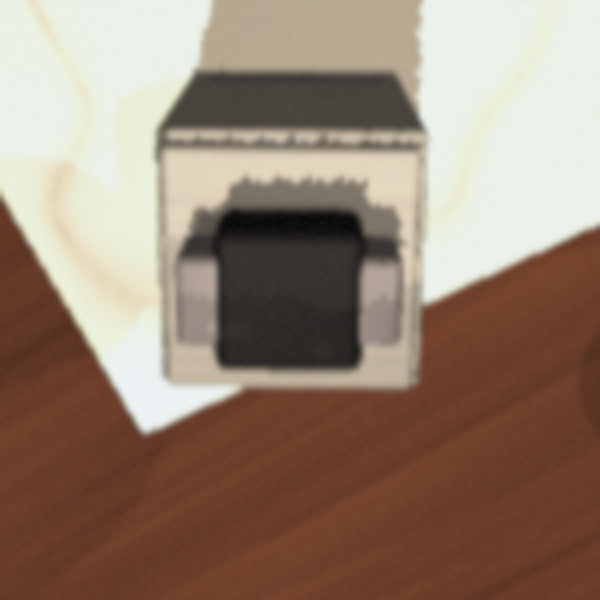

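The buttons sit to either side, square to the jaws, at crop columns 178 to 402. The knob's top centre is at about crop (289,304).

Run:
```python
from h import *
c=r.calibration('wrist');o,M=pose()
for p,z in(([289,304],.143),([290,300],.142),([292,262],.117)):
    w=ray(c,np.array(p)/4+[180,122],z)[0];print(w,(M.T@np.r_[w-o['tcp_pos'][:2],0])[:2])
go(.5137,.082,.292,148.3)
```

```text
[0.51345155 0.07961634] [-0.00104994 -0.00239457]
[0.51309921 0.08007172] [-0.00051033 -0.00219371]
[0.51271164 0.08056211] [ 7.76712119e-05 -1.98171688e-03]
shift [ 0.     -0.0002  0.1082] heading 148.15 roll -0.0027
```

Emit:
{"fn": "carry_out", "kwargs": {"moves": [[0, -0.0015, 0.02, -0.003, 0.085], [0, -0.0015, 0.045, -0.003, 0.085], [0, -0.0015, 0.07, -0.003, 0.085], [0, -0.0015, 0.09, -0.003, 0.085], [0, -0.0015, 0.1, -0.003, 0.085], [0, -0.0015, 0.108, -0.003, 0.085], [0, -0.0015, 0.108, -0.003, 0.07], [0, -0.0015, 0.108, -0.003, 0.055]]}}

```text
clock: 17.5
tcp_pos: [0.5134, 0.0811, 0.2929]
orientation: [0.854, 3.022, 0.001]
contact_force: [-0.3, -0.1, 0.9]
grip_width: 0.0587
gripper_force: 0.0
```

Emit:
{"fn": "carry_out", "kwargs": {"moves": [[0, 0, 0, 0, 0.045], [0, 0, 0, 0, 0.04], [0, 0, 0, 0, 0.03], [0, 0, 0, 0, 0.03], [0, 0, 0, 0, 0.03], [0, 0, 0, 0, 0.03], [0, 0, 0, 0, 0.03], [0, 0, 0, 0, 0.03]], "force": 35}}

```text
clock: 18.3
tcp_pos: [0.5135, 0.0807, 0.2938]
orientation: [0.855, 3.021, -0.001]
contact_force: [-3.3, -2.2, 10.1]
grip_width: 0.0345
gripper_force: 34.8
```

Emit:
{"fn": "carry_out", "kwargs": {"moves": [[0, 0, -0.002, 0, 0.03], [0, 0, -0.004, 0, 0.03], [0, 0, -0.006, 0, 0.03], [0, 0, -0.009, 0, 0.03], [0, 0, -0.012, 0, 0.03], [0, 0, -0.014, 0, 0.03], [0, 0, -0.014, 0, 0.03], [0, 0, -0.014, 0, 0.03]]}}

```text
clock: 19.1
tcp_pos: [0.5131, 0.0809, 0.3062]
orientation: [0.854, 3.023, 0.0]
contact_force: [0.1, 0.2, -0.5]
grip_width: 0.0348
gripper_force: 35.0
```

Run:
```python
from h import *
for i in range(2):
    f=r.grab_frame('scene');o=r.get_obs();print(o['contact_force'],o['tcp_pos'],o['grip_width'])
cv2.imwrite('pics/s2.png',cv2.resize(f[130:260,190:370,::-1],None,fx=4.4,fy=4.4,interpolation=cv2.INTER_CUBIC))
```

```text
[-0.33900576 -0.88362719 -1.2696804 ] [0.51303003 0.08085326 0.30612123] 0.03470188599967211
[-0.09676993  0.83151873 -0.69919696] [0.51300934 0.08087857 0.30607327] 0.034750965976208296
```

View pics/s2.png

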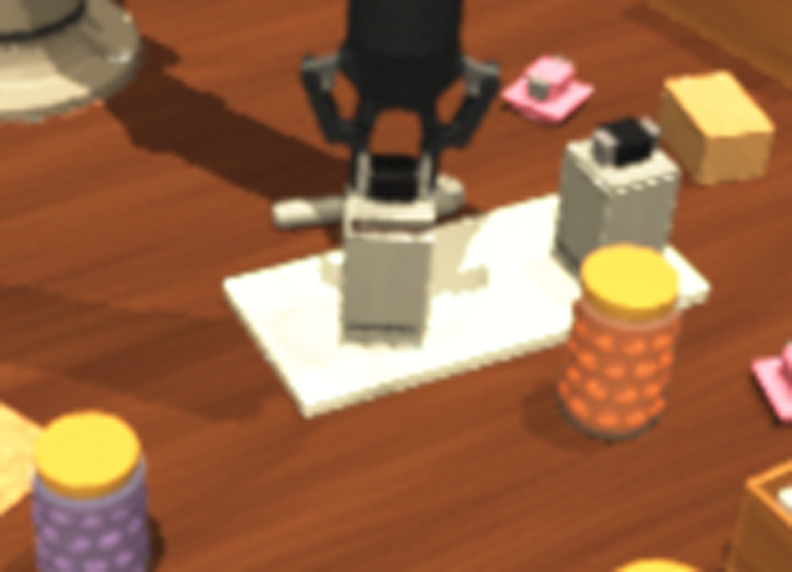

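The lid is free: there is a gap at crop (390,225) under the plate, the load is only about 0.8 N, and the tin is still standing on the slab. Next, raise the lid and carry it to the mat.

Emit:
{"fn": "carry_out", "kwargs": {"moves": [[0, 0, -0.015, 0, 0.03], [0, 0, -0.035, 0, 0.03], [0, 0, -0.055, 0, 0.03], [0, 0, -0.075, 0, 0.03], [0, 0, -0.09, 0, 0.03], [0, 0, -0.09, 0, 0.03], [0, 0, -0.09, 0, 0.03], [0, 0, -0.09, 0, 0.03]]}}

```text
clock: 20.0
tcp_pos: [0.5127, 0.0807, 0.3953]
orientation: [-0.854, -3.022, 0.001]
contact_force: [-0.0, -0.4, -0.0]
grip_width: 0.0347
gripper_force: 35.2
```

Run:
```python
from h import *
print(pose()[0]['joints'])
go(.484,-.257,.39,130)
```

```text
[ 0.37623527  0.32714409 -0.7843675   1.89419246  0.26766887  1.02950264
  0.49830155]
shift [-0.1523 -0.3027  0.0054] heading 148.44 roll 0.3218
```

Emit:
{"fn": "carry_out", "kwargs": {"moves": [[-0.015, -0.03, 0, 0.03, 0.03], [-0.034, -0.067, 0, 0.07, 0.03], [-0.053, -0.105, 0.001, 0.11, 0.03], [-0.072, -0.143, 0.002, 0.15, 0.03], [-0.091, -0.181, 0.003, 0.19, 0.03], [-0.11, -0.219, 0.004, 0.23, 0.03], [-0.129, -0.257, 0.005, 0.27, 0.03], [-0.142, -0.283, 0.005, 0.31, 0.03]]}}

```text
clock: 20.8
tcp_pos: [0.4848, -0.2378, 0.3899]
orientation: [-1.317, -2.85, 0.001]
contact_force: [0.1, 0.4, -0.6]
grip_width: 0.0346
gripper_force: 35.3
```

Emit:
{"fn": "carry_out", "kwargs": {"moves": [[-0.003, -0.01, 0, 0.01, 0.03], [-0.005, -0.021, 0, 0.01, 0.03], [-0.005, -0.021, 0.01, 0.01, 0.03], [-0.005, -0.021, 0.03, 0.01, 0.03], [-0.005, -0.021, 0.06, 0.01, 0.03], [-0.005, -0.021, 0.08, 0.01, 0.03], [-0.005, -0.021, 0.08, 0.01, 0.03], [-0.005, -0.021, 0.08, 0.01, 0.03]]}}

```text
clock: 21.6
tcp_pos: [0.4737, -0.2506, 0.3112]
orientation: [-1.321, -2.85, -0.001]
contact_force: [-0.2, 0.2, 1.0]
grip_width: 0.0343
gripper_force: 35.3
```

Run:
```python
from h import *
c=r.calibration('wrist');f=r.grab_frame('wrist');cv2.imwrite('pics/w5.png',f[:,:,::-1])
print(pose()[0]['tcp_pos'],pose()[0]['grip_width'],pose()[0]['joints'])
go(.484,-.257,.194)
```

```text
[ 0.47401201 -0.25106204  0.31199522] 0.03432915924693993 [ 0.81449852  0.41792423 -0.54996046  1.94479155  0.28469826  0.85408292
  0.81594125]
shift [-0.0109  0.0037  0.118 ] heading 130.21 roll None
```

View pics/w5.png

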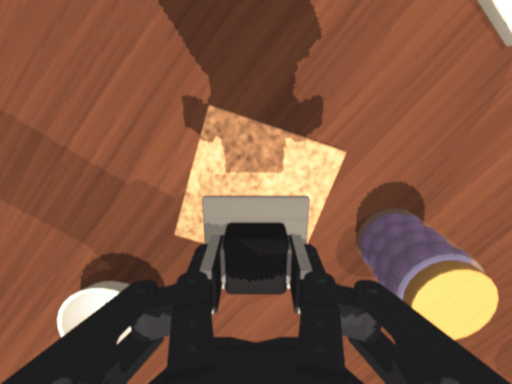

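The wrist view shows the lid held level over the mat. Three mat corners are visible, at (209,106), (346,153) and (176,235), and nothing is in the way.

Run:
```python
from h import *
w=ray(r.calibration('wrist'),[[209,106],[346,153],[176,235]],.005);m=(w[1]+w[2])/2;print(w,m);go(*m,.194)
```

```text
[[ 0.39586764 -0.2234396 ]
 [ 0.5241332  -0.17218829]
 [ 0.44915053 -0.35132975]] [ 0.48664186 -0.26175902]
shift [-0.0162  0.0026  0.118 ] heading 130.21 roll None
```

Emit:
{"fn": "carry_out", "kwargs": {"moves": [[-0.014, 0.003, 0.03, 0, 0.03], [-0.014, 0.003, 0.06, 0, 0.03], [-0.014, 0.003, 0.085, 0, 0.03], [-0.014, 0.003, 0.1, 0, 0.03], [-0.014, 0.003, 0.108, 0, 0.03], [-0.014, 0.003, 0.113, 0, 0.03], [-0.014, 0.003, 0.115, 0, 0.03], [-0.014, 0.003, 0.115, 0, 0.03]]}}

```text
clock: 22.45
tcp_pos: [0.485, -0.2609, 0.1969]
orientation: [1.325, 2.847, -0.0]
contact_force: [-0.7, -0.5, -1.8]
grip_width: 0.0349
gripper_force: 35.3
```

Emit:
{"fn": "carry_out", "kwargs": {"moves": [[0, 0, 0.0005, 0, 0.03], [0, 0, 0.001, 0, 0.03], [0, 0, 0.0015, 0, 0.03], [0, 0, 0.002, 0, 0.03], [0, 0, 0.002, 0, 0.03], [0, 0, 0.002, 0, 0.03], [0, 0, 0.002, 0, 0.03], [0, 0, 0.002, 0, 0.03]]}}

```text
clock: 23.25
tcp_pos: [0.4847, -0.2609, 0.1949]
orientation: [1.325, 2.848, -0.001]
contact_force: [-1.7, 0.2, 5.8]
grip_width: 0.0342
gripper_force: 36.9
```

The force has risen to 5.8 N, so the lid is touching the mat. Release slowly and retreat.

Emit:
{"fn": "carry_out", "kwargs": {"moves": [[0, 0, 0, 0, 0.04], [0, 0, 0, 0, 0.045], [0, 0, 0, 0, 0.05], [0, 0, 0, 0, 0.06], [0, 0, 0, 0, 0.07], [0, 0, 0, 0, 0.08], [0, 0, 0, 0, 0.085], [0, 0, 0, 0, 0.085]]}}

```text
clock: 24.05
tcp_pos: [0.4846, -0.2608, 0.1942]
orientation: [1.325, 2.848, -0.0]
contact_force: [0.1, -0.3, 0.6]
grip_width: 0.085
gripper_force: 0.0
```

Emit:
{"fn": "carry_out", "kwargs": {"moves": [[0, 0, -0.01, 0, 0.085], [0, 0, -0.03, 0, 0.085], [0, 0, -0.06, 0, 0.085], [0, 0, -0.09, 0, 0.085], [0, 0, -0.12, 0, 0.085], [0, 0, -0.15, 0, 0.085], [0, 0, -0.18, 0, 0.085], [0, 0, -0.2, 0, 0.085]]}}

```text
clock: 24.85
tcp_pos: [0.4848, -0.2606, 0.3973]
orientation: [1.323, 2.846, -0.0]
contact_force: [0.3, 0.2, -0.0]
grip_width: 0.0848
gripper_force: 0.0
```

Run:
```python
from h import *
print(pose()[0]['tcp_pos'],pose()[0]['contact_force'])
f=r.grab_frame('scene');cv2.imwrite('pics/s3.png',cv2.resize(f[120:290,70:410,::-1],None,fx=2.35,fy=2.35,interpolation=cv2.INTER_CUBIC))
```

```text
[ 0.48478676 -0.26056645  0.39729234] [ 0.25676144  0.15657    -0.04108893]
```

View pics/s3.png

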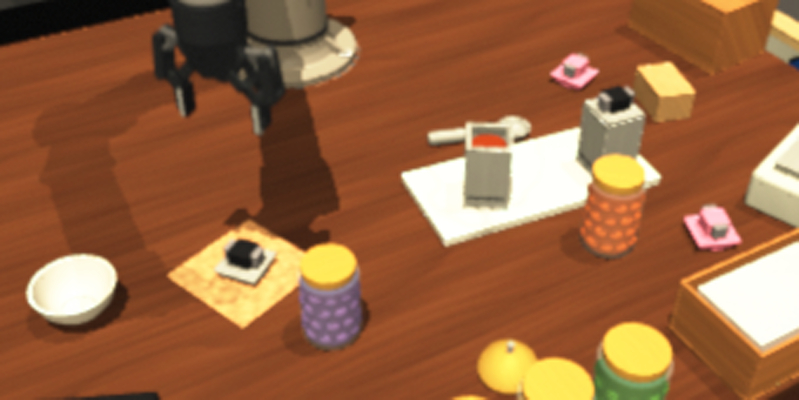

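The lid lies right way up in the middle of the mat, at about (245,260). The right tin is open and upright at (488,165), and the left tin is closed at (612,130). Nothing else has moved.

```bash
python3 -c "
from bench import r
print(r.hand_in())"
```

```text
the job is handed in; nothing more can be done
None
```

I handed the job in: the right tin was heavier (about 0.53 kg against 0.28 kg), so I opened it and laid its lid right way up near the middle of the mat; both tins stand upright on the slab, the left one closed, though the hand-in returned no verdict.

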